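Close the sample carton and cycle the guarded press pedal

TASK

Close the carton that stands in the sealing press: fold its short flap down flat first, then the long flap down flat over it. Then reach in under the clear guard with the fingers, press the pedal steadily down until it bears firmly on its rubber stop and keep it there for a good two seconds, without ramming it; let the pedal come up again and leave the carton closed. Do not disturb the bottle, the jar and the tip box.

Things in the scene. Friction and masses are not known exactly. Their poses are not given: they have to be found in the camera images.
- press: Sealing press, fixed to the bench: aluminium plate 250 x 170 x 10 mm (its x by y) carrying a fixed cardboard carton, whose two narrow end flaps are already in. Origin: centre of the plate's underside, z up. The carton is 180 mm long in x (-110 to +70 mm) and 130 mm wide in y (-65 to +65 mm); its closed top is 125 mm above the table.
- holddown_front (a point): Parked front edge of the press's steel hold-down plate (60 mm wide, 5 mm thick) in a white column (30 x 80 mm, 155 mm tall) behind the carton: x = +92 mm, y = 0 in the press's frame, 131 mm above the table. Parked, the plate sticks out 55 mm behind the column; as the pedal is pressed it slides out towards -x, just over the carton's closed flaps.
- short_hinge (a point): Middle of the short flap's hinge line, which runs along the press's x: at x = -20, y = -65 mm in the press's frame, 120.5 mm above the table; axes as the press.
- long_hinge (a point): Middle of the long flap's hinge line, which runs along the press's x: at x = -20, y = +65 mm in the press's frame, 123.5 mm above the table; axes as the press.
- flap_short (a joint): Angle of the short cardboard flap (178 mm along the hinge, 55 mm deep, 2.5 mm thick): 0 = folded in and flat, 1.57 = standing upright, more = leaning outward (at most 2.3). It stays where it is left; a push of about 1 N at its edge moves it.
- flap_long (a joint): Angle of the long cardboard flap (178 mm along the hinge, 120 mm deep, 2.5 mm thick), which covers nearly the whole top: 0 = folded in and flat, 1.57 = upright, more = leaning outward (at most 2.3). It stays where it is left; a push of about 1 N at its edge moves it.
- pedal_unit: Guarded pedal unit, fixed to the bench: steel plate 170 x 140 x 8 mm (its x by y); origin: centre of its underside. Side walls at y = +-60 mm (4 mm thick), back wall, and a clear plastic roof over the pedal. Open only at the front (its -x side, which faces about +y of the bench): the fingers must go in under the roof slanting forward and down, as a vertical tool cannot reach the pedal.
- guard_edge (a point): Middle of the clear roof's front edge (marked by a narrow black strip), at the roof's underside: x = -73 mm, y = 0 in the pedal unit's frame, 109 mm above the table (the roof's top is at 112 mm); the roof runs back from here to x = +75 mm.
- pedal: Ribbed aluminium pedal, 115 x 80 x 6 mm; origin on its hinge along the unit's y (x = +50 mm, 34 mm up). Released, it rises by 0.12 rad towards its free front (-x) edge; pressing lowers that edge. The spring takes 3 to 4 N near the edge to start and 4 to 10 N just before the stop; then the force rises steeply: 13 to 20 N in all bears firmly, over 30 N is ramming. It springs up when let go.
- pedal_edge (a point): Top of the pedal's free edge, at the middle of its width: when released 64 mm in front (-x) of the pedal unit's origin, 51 mm above the table.
- bumper: Foot of the adjustable rubber stop under the pedal, at x = -40 mm, y = 0 in the pedal unit's frame; origin 8 mm above the table. The stop itself is set to a different, unknown height every time: the pedal meets it after 0.05 to 0.15 rad (its free edge 5 to 18 mm down), which can only be felt.
- amber_bottle: Bystander: amber bottle, 72 mm diameter, 160 mm tall; origin at the centre of its underside.
- jar: Bystander: white jar, 52 mm diameter, 55 mm tall; origin at the centre of its underside.
- tip_box: Bystander: grey box 64 x 64 x 45 mm; origin at the centre of its underside.
Not all that is in view belongs to the job. There is more than one size of the pedal_unit; the job needs the largest.

How it is judged:
By the outcome, as a careful person would: the job done as asked, in the order asked, and still so for the second after the job is handed in, with the robot touching nothing.
It also fails if it takes over 64 s, if anything falls off the work surface, if the arm or the gripper's body presses on something with over 40 N, if the wrist force passes 120 N, or if a joint passes its speed limit or range.

ROBOT

A 6-joint arm with a two-finger parallel gripper is mounted at the origin on the work surface. World frame = base frame: x ahead of the robot, y to its left, z up, the work surface at z = 0. Lengths are in mm, angles in rad, forces in N, time in s.
With the tool pointing down it reaches from about 350 to 975 mm from the base axis. Payload 7.1 kg.
Tool frame: the origin (TCP) lies between the finger pads; the fingertips stand 8 mm ahead of it and the grasp point (between the pads) lies 11 mm behind it; x points along the fingers, y is the direction in which the jaws open and shut, and the axes are right-handed (so a half turn about x gives the same grasp; the last joint's range is limited). The gripper opens to 88 mm and grips with 3 to 60 N. Pads are 20 mm wide; open, the fingers measure 115 mm over their backs; the gripper's body (75 mm by 178 mm) begins 61 mm behind the grasp point.
Start: joints at [-1.143, 0.423, 1.63, -0, 1.089, -0.019], TCP at [270.066, -563.622, 230.675] pointing down, gripper open.
Joint ranges: [-3, 3], [-0.9, 2.11], [0.09, 2.58], [-1.31, 4.45], [0.11, 2.69], [-2.54, 2.54]. Speed limits (rad/s): [2.39, 2.39, 3.01, 3.14, 3.14, 3.14].

INTERFACE

Orientations are given as a rotation vector (axis times angle).
In Python, from workcell import ctrl gives the robot as it stands.
- The arm moves only by the tool apply_moves, never from a script. Its argument "increments" is a list of rows, each an object with "gripper": the opening in per cent of the stroke, from 0 (shut) to 100 (fully open); "delta_pos": the shift along the tool's x, y, z in cm, a list of three; "dr": the turn, a rotation vector about the tool's x, y, z in rad, a list of three. In form: [{"gripper": gripper, "delta_pos": [dx, dy, dz], "dr": [ax, ay, az]}, ...]. A call has exactly 5 rows; each row shifts and turns the commanded pose from where the row before left it, along the tool's axes as they then stand; what a row does not reach is not made up. A row lasts 1/12 s, in which the tool goes at most 41.7 mm and 7.16 degrees, less where a joint would pass 70% of its speed; a pose out of reach is approached as far as the arm can. A call with a gripper value outside its range is refused whole. The fingers move at their own pace and stop on an object; the grip force is fixed at half the most. Time passes only in rows, so rows that do not move let the fingers close, or fill a call up. It gives the time, the measured TCP pose, the force and the opening at its end, in the units of the state.
- ctrl.get_obs(): the state, without advancing time (a new reading comes with each control period).
- ctrl.get_image(name): name is "scene" or "side" or "wrist"; returns a dict with "img" (420x560x3 uint8, red, green, blue), "range_z" (420x560 float32, mm along the optical axis (not along the pixel's ray), 0 where there is no reading), "mtx" (3x3 intrinsics, pixels), "k1" (the pictures are not rectified: a ray, as slopes to the right and down, at radius r is drawn at 1 + k1 r^2 times it, then the intrinsics apply), "rvec" (rotation vector, rad) and "tvec" (3), from world to camera coordinates, as OpenCV has them. Camera axes: x right, y down, z forward; pixel columns grow to the right and rows downward; lengths in mm; the calibration is good to about 2 mm. A picture is of the moment at which its call begins.
- ctrl.close_job(): hands the job in, once; it reports no verdict.
The state is a dict: "t": time; "qpos": joint angles; "qvel": joint speeds; "joint_torque": joint torques, N m; "ee_pos": TCP position; "orientation": TCP orientation; "ft_force": force on the tool from outside, world axes, zero at the start; "moment": the same for the moment, N m; "width": finger opening in mm.
Only numpy, scipy, OpenCV 4.12 (cv2) and the standard library are available. Lean on these libraries where they do the work, as an engineer would, in place of code of your own. Each camera call takes 0.05 s, during which the arm holds its last target. There are 200 camera calls.

## Working session

There is one attempt and no reset: what is moved stays moved. The work goes in short steps, Python scripts to look and compute and a tool call to move; the robot and the scene stay as the last step left them, time stands still between calls to the robot, and variables do not carry over. Pictures are saved under pics/ and viewed, about 8 in all and at most 12, crops included, and the job is handed in when it is done.

Besides the shell and the picture viewer there is one more tool, called as name(argument=value, ...) on one line, values as JSON. apply_moves: Moves the arm, as the interface text tells. Its arguments: {"type":"object","properties":{"increments":{"type":"array","items":{"type":"object","properties":{"gripper":{"type":"number"},"delta_pos":{"type":"array","items":{"type":"number"}},"dr":{"type":"array","items":{"type":"number"}}}}}},"required":["increments"]}

```bash
ls; mkdir -p pics
cat > h.py <<'E'
import numpy as np, cv2, pickle
from workcell import ctrl
from scipy.spatial.transform import Rotation as R
def shot(name,fn):
    d=ctrl.get_image(name); pickle.dump(d,open(f'pics/{fn}.pkl','wb'))
    cv2.imwrite(f'pics/{fn}.png',d['img'][:,:,::-1]); return d
def load(fn): return pickle.load(open(f'pics/{fn}.pkl','rb'))
def cloud(d):
    h,w=d['range_z'].shape; u,v=np.meshgrid(np.arange(w),np.arange(h))
    p=cv2.undistortPoints(np.stack([u,v],-1).reshape(-1,1,2).astype(np.float32),d['mtx'],np.array([d['k1'],0,0,0,0.])).reshape(h,w,2)
    z=d['range_z'][...,None]; c=np.concatenate([p*z,z],-1)
    Rm=cv2.Rodrigues(np.array(d['rvec'],float))[0]
    W=(c-np.array(d['tvec']).reshape(3))@Rm; W[d['range_z']==0]=np.nan; return W
def proj(d,P):
    Rm=cv2.Rodrigues(np.array(d['rvec'],float))[0]
    return cv2.projectPoints(np.array(P,float).reshape(-1,3),np.array(d['rvec'],float),np.array(d['tvec'],float),d['mtx'],np.array([d['k1'],0,0,0,0.]))[0].reshape(-1,2)
def onplane(d,uv,z):
    p=cv2.undistortPoints(np.array(uv,np.float32).reshape(-1,1,2),d['mtx'],np.array([d['k1'],0,0,0,0.])).reshape(-1,2)
    Rm=cv2.Rodrigues(np.array(d['rvec'],float))[0]; C=-Rm.T@np.array(d['tvec']).reshape(3)
    r=np.c_[p,np.ones(len(p))]@Rm; return C+r*((z-C[2])/r[:,2])[:,None]
E
python3 - <<'E'
from h import *
a=[shot(n,n+'0') for n in('scene','side')]
cv2.imwrite('pics/both.png',cv2.resize(np.hstack([x['img'] for x in a])[:,:,::-1],None,fx=0.71,fy=0.71))
o=ctrl.get_obs(); print(o)
for x in a: print(x['k1'],x['mtx'].tolist(),-cv2.Rodrigues(np.array(x['rvec'],float))[0].T@np.array(x['tvec']))
E
```

```text
pics
{'t': 0.1, 'qpos': array([-1.14305064e+00,  4.23765595e-01,  1.63058606e+00, -3.52827814e-06,
        1.08859969e+00, -1.90021748e-02]), 'qvel': array([-0.00017145, -0.0033912 , -0.00262703, -0.00228801, -0.00038614,
        0.00104762]), 'joint_torque': array([ 3.66075719e-04, -5.45615137e+01, -2.74323463e+01,  6.44714828e-02,
        1.88050914e-02, -2.82937799e-05]), 'ee_pos': array([ 269.84412703, -563.21442578,  229.98950242]), 'orientation': array([ 1.97393617,  0.44982062, -1.97450062]), 'ft_force': array([0.337366  , 1.02633505, 0.02590065]), 'moment': array([-0.01533258,  0.00710935, -0.03899928]), 'width': 87.73926075490436}
-0.12114684410011935 [[467.6568445821947, 0.0, 276.4925321884025], [0.0, 467.6568445821947, 206.60943200568332], [0.0, 0.0, 1.0]] [ 973.86580295 -389.78795326 1009.01629153]
-0.059833349130102936 [[408.7118947356011, 0.0, 275.7782127699613], [0.0, 408.7118947356011, 212.52383151697526], [0.0, 0.0, 1.0]] [524.71268645 898.7552826  716.93896003]
```

View pics/scene0.png

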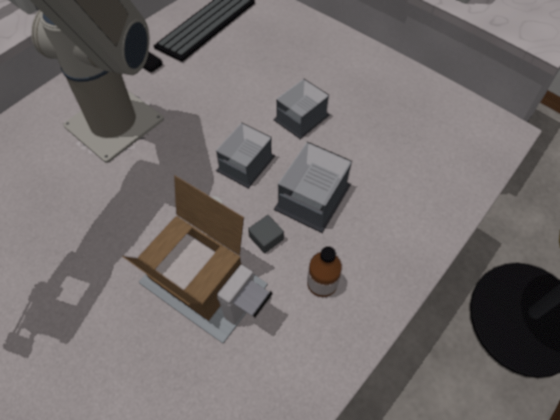

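View pics/side0.png

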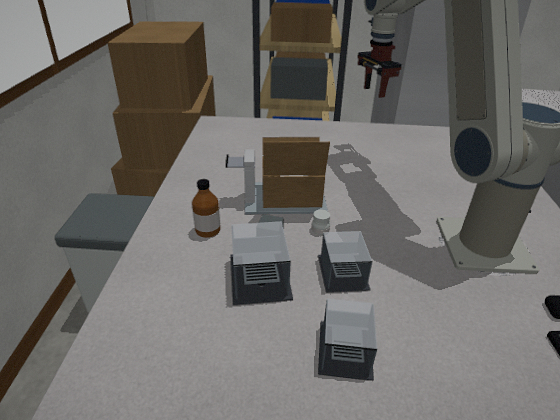

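The scene picture shows the carton at about (195,260) with both flaps up, the bottle at (325,272) and the tip box at (266,234). In the side picture the jar is at (320,222). There are three candidate pedal units in the scene picture: (245,155), (303,108) and (314,187). The last looks largest; I'll confirm it by measuring and in a crop.

Run:
```python
from h import *
d=load('scene0'); W=cloud(d); s=load('side0'); S=cloud(s)
for nm,c in(('scene',W),('side',S)):
    print(nm,'table z',np.nanmedian(c[...,2][(abs(c[...,2])<15)]))
# stack both clouds, height map
for nm,c in(('scene',W),('side',S)):
    P=c.reshape(-1,3); P=P[~np.isnan(P[:,0])]; 
    m=(P[:,0]>200)&(P[:,0]<900)&(P[:,1]>-450)&(P[:,1]<450)&(P[:,2]>-20)&(P[:,2]<300); P=P[m]
    H=np.zeros((450,350),np.float32)
    i=((450-P[:,1])/2).astype(int).clip(0,449); j=((P[:,0]-200)/2).astype(int).clip(0,349)
    np.maximum.at(H,(i,j),P[:,2])
    np.save(f'pics/H_{nm}.npy',H)
    cv2.imwrite(f'pics/H_{nm}.png',cv2.applyColorMap((H.clip(0,250)).astype(np.uint8),cv2.COLORMAP_JET))
a=cv2.imread('pics/H_scene.png');b=cv2.imread('pics/H_side.png');cv2.imwrite('pics/H.png',np.hstack([a,b]))
crop=cv2.resize(d['img'][80:330,120:370,::-1],(600,600),interpolation=cv2.INTER_CUBIC); cv2.imwrite('pics/crop0.png',crop)
```

```text
scene table z 0.4120316172705284
side table z 0.8102041591132189
```

View pics/H.png

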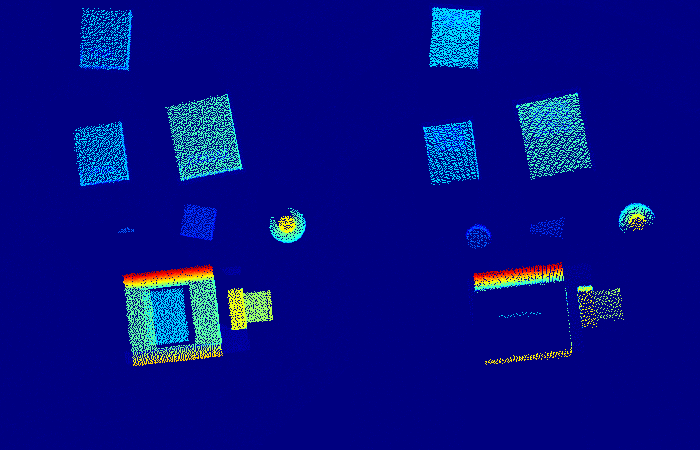

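View pics/crop0.png

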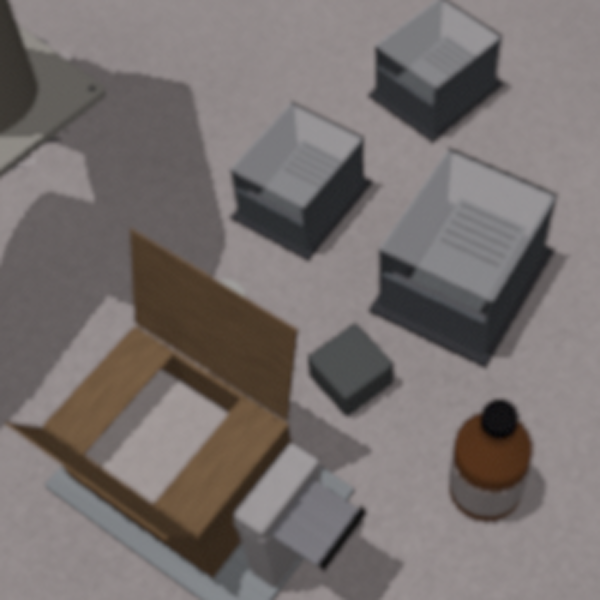

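Run:
```python
from h import *
d=load('scene0'); s=load('side0'); 
A=cloud(d).reshape(-1,3);B=cloud(s).reshape(-1,3)
A=A[~np.isnan(A[:,0])];B=B[~np.isnan(B[:,0])]
def box(P,x0,x1,y0,y1,z0,z1): return P[(P[:,0]>x0)&(P[:,0]<x1)&(P[:,1]>y0)&(P[:,1]<y1)&(P[:,2]>z0)&(P[:,2]<z1)]
def rect(n,Q):
    if len(Q)<5: print(n,len(Q));return
    print(n,len(Q),'z',np.round(np.percentile(Q[:,2],[2,50,98]),1),cv2.minAreaRect(Q[:,:2].astype(np.float32)))
for nm,P in(('scene',A),('side',B)):
    print(nm)
    rect('roof',box(P,520,700,80,280,100,122))
    rect('u2',box(P,330,470,60,220,50,122)); rect('u3',box(P,330,480,300,440,50,122))
    rect('col',box(P,640,760,-230,-100,145,165))
    rect('park',box(P,640,760,-230,-100,120,142))
    rect('plate',box(P,420,740,-320,-60,6,16))
    rect('endflaps',box(P,440,650,-290,-90,116,128))
    rect('tip',box(P,550,650,-50,50,35,55)); rect('bottle',box(P,720,830,-60,60,60,170)); rect('jar',box(P,420,490,-60,60,20,65))
    L=box(P,440,650,-120,-50,130,260); c=np.polyfit(L[:,2],L[:,1]-0.1*L[:,0],1); rect('long',L); print(c)
    L=box(P,440,650,-320,-230,130,260); rect('short',L)
```

```text
scene
roof 2711 z [108.5 112.7 116.1] ((607.6826171875, 175.68043518066406), (125.9210433959961, 153.1055908203125), 11.160510063171387)
u2 1625 z [51.9 86.6 90.6] ((401.307861328125, 141.789306640625), (100.39873504638672, 118.64637756347656), 8.069769859313965)
u3 1374 z [51.2 86.  90.7] ((410.4912414550781, 371.927734375), (122.11396789550781, 101.10633087158203), 86.33304595947266)
col 617 z [146.6 154.  157.2] ((690.1703491210938, -172.09315490722656), (83.11222076416016, 80.7392807006836), 78.74024963378906)
park 841 z [126.7 134.1 141.4] ((686.2448120117188, -168.75128173828125), (124.82862854003906, 78.32047271728516), 19.776813507080078)
plate 1478 z [ 6.6 10.  14.5] ((566.3563232421875, -180.78369140625), (250.79806518554688, 170.51791381835938), 6.886033535003662)
endflaps 2659 z [116.2 119.  125.9] ((545.7893676757812, -182.7445831298828), (182.19500732421875, 132.8790283203125), 6.118910789489746)
tip 671 z [36.6 44.8 49.1] ((596.6668701171875, 5.892509460449219), (64.33273315429688, 66.20552825927734), 81.66687774658203)
bottle 1106 z [ 63.3 112.4 162.1] ((776.697021484
[... 1426 characters left out ...]
1191406)
tip 148 z [40.  45.7 47.9] ((594.5296020507812, -2.2985763549804688), (42.13257598876953, 64.74285125732422), 83.83438110351562)
bottle 833 z [ 62.6 106.6 161.4] ((772.3402099609375, 16.738361358642578), (71.556396484375, 54.32707595825195), 9.630622863769531)
jar 315 z [21.1 48.9 57.8] ((457.1912536621094, -22.681856155395508), (49.111297607421875, 46.54734420776367), 21.145082473754883)
long 2039 z [133.1 190.5 240.6] ((536.4380493164062, -100.14360809326172), (177.1696014404297, 32.87843322753906), 6.5999836921691895)
[   0.22481337 -196.39215982]
short 278 z [147.  164.1 170.8] ((558.3184814453125, -266.2774353027344), (176.5651092529297, 25.387256622314453), 12.047259330749512)
```

The largest unit is confirmed: at crop (465,250), which is (314,187) in the scene picture, its roof measures about 148×125 mm and stands 112 mm high. The other two stand only 87 mm high. Next I plan the flap moves.

```bash
cat >> h.py <<'E'
PO=np.array([566.0,-180.6]); PY=0.111
UO=np.array([607.8,177.5]); UY=np.deg2rad(-90+11.2)
def fr(o,yaw,x,y,z): c,s=np.cos(yaw),np.sin(yaw); return np.array([o[0]+c*x-s*y,o[1]+s*x+c*y,z])
press=lambda x,y,z: fr(PO,PY,x,y,z)
unit=lambda x,y,z: fr(UO,UY,x,y,z)
def Rtool(az,down,flip=1):
    """tool x: horizontal azimuth az, `down` rad below horizontal; tool y horizontal"""
    x=np.array([np.cos(az)*np.cos(down),np.sin(az)*np.cos(down),-np.sin(down)])
    y=flip*np.array([-np.sin(az),np.cos(az),0]); return R.from_matrix(np.c_[x,y,np.cross(x,y)])
def plan(tips,p0=None,R0=None,step=30,turn=0.1):
    """tips: list of (tip xyz, Rotation, [step]); prints rows from the current pose"""
    o=ctrl.get_obs(); p=o['ee_pos'] if p0 is None else p0; Rc=R.from_rotvec(o['orientation']) if R0 is None else R0
    k=0
    for t in tips:
        tip,Rt=t[0],t[1]; st=t[2] if len(t)>2 else step
        q=np.array(tip)-8*Rt.as_matrix()[:,0]
        n=int(max(np.ceil(np.linalg.norm(q-p)/st),np.ceil((Rc.inv()*Rt).magnitude()/turn),1))
        rv=(Rc.inv()*Rt).as_rotvec()/n; 
        print(f'-> TCP {np.round(q,1)} rows {n}')
        for i in range(n):
            dp=Rc.inv().apply((q-p)/(n-i))/10; dp=np.round(dp,2); dr=np.round(rv,3)
            p=p+Rc.apply(dp*10); Rc=Rc*R.from_rotvec(dr); k+=1
            print(k,dp.tolist(),dr.tolist())
    return p,Rc
E
python3 - <<'E'
from h import *
o=ctrl.get_obs(); print(R.from_rotvec(o['orientation']).as_matrix().round(3))
# tool down, jaw along press x
Ro=R.from_rotvec(o['orientation']).as_matrix()
y=np.array([np.cos(PY),np.sin(PY),0]); 
if y@Ro[:,1]<0:y=-y
x=np.array([0,0,-1.]);Rd=R.from_matrix(np.c_[x,y,np.cross(x,y)]); print(y,(R.from_matrix(Ro).inv()*Rd).as_rotvec())
plan([(press(-20,-125,222),Rd),(press(-20,-125,152),Rd)])
E
```

```text
[[-0.001  0.432 -0.902]
 [ 0.001 -0.902 -0.432]
 [-1.    -0.001 -0.   ]]
[0.99384582 0.1107722  0.        ] [-1.23504662e+00 -8.58640032e-04  1.16725198e-03]
-> TCP [ 560. -307.  230.] rows 13
1 [0.0, -0.81, -2.86] [-0.095, -0.0, 0.0]
2 [0.0, -0.54, -2.93] [-0.095, -0.0, 0.0]
3 [0.0, -0.26, -2.97] [-0.095, -0.0, 0.0]
4 [0.0, 0.03, -2.98] [-0.095, -0.0, 0.0]
5 [0.0, 0.31, -2.96] [-0.095, -0.0, 0.0]
6 [0.0, 0.59, -2.92] [-0.095, -0.0, 0.0]
7 [0.0, 0.86, -2.85] [-0.095, -0.0, 0.0]
8 [0.0, 1.13, -2.76] [-0.095, -0.0, 0.0]
9 [0.0, 1.38, -2.63] [-0.095, -0.0, 0.0]
10 [0.0, 1.63, -2.49] [-0.095, -0.0, 0.0]
11 [0.0, 1.85, -2.33] [-0.095, -0.0, 0.0]
12 [0.01, 2.07, -2.14] [-0.095, -0.0, 0.0]
13 [0.0, 2.26, -1.94] [-0.095, -0.0, 0.0]
-> TCP [ 560. -307.  160.] rows 3
14 [2.33, 0.0, 0.0] [-0.0, -0.0, 0.0]
15 [2.34, 0.0, 0.01] [-0.0, -0.0, 0.0]
16 [2.33, 0.0, 0.0] [-0.0, -0.0, 0.0]
```

apply_moves(increments=[{"gripper": 0, "delta_pos": [0, -0.81, -2.86], "dr": [-0.095, 0, 0]}, {"gripper": 0, "delta_pos": [0, -0.54, -2.93], "dr": [-0.095, 0, 0]}, {"gripper": 0, "delta_pos": [0, -0.26, -2.97], "dr": [-0.095, 0, 0]}, {"gripper": 0, "delta_pos": [0, 0.03, -2.98], "dr": [-0.095, 0, 0]}, {"gripper": 0, "delta_pos": [0, 0.31, -2.96], "dr": [-0.095, 0, 0]}])

```text
t: 0.52
ee_pos: [382.3, -463.9, 230.3]
orientation: [1.666, 0.833, -1.667]
ft_force: [0.6, -0.7, -0.2]
width: 58.0
```

apply_moves(increments=[{"gripper": 0, "delta_pos": [0, 0.59, -2.92], "dr": [-0.095, 0, 0]}, {"gripper": 0, "delta_pos": [0, 0.86, -2.85], "dr": [-0.095, 0, 0]}, {"gripper": 0, "delta_pos": [0, 1.13, -2.76], "dr": [-0.095, 0, 0]}, {"gripper": 0, "delta_pos": [0, 1.38, -2.63], "dr": [-0.095, 0, 0]}, {"gripper": 0, "delta_pos": [0, 1.63, -2.49], "dr": [-0.095, 0, 0]}])

```text
t: 0.93
ee_pos: [494.1, -365.3, 230.3]
orientation: [1.333, 1.125, -1.333]
ft_force: [-0.4, -0.0, -0.2]
width: 24.9
```

apply_moves(increments=[{"gripper": 0, "delta_pos": [0, 1.85, -2.33], "dr": [-0.095, 0, 0]}, {"gripper": 0, "delta_pos": [0, 2.07, -2.14], "dr": [-0.095, 0, 0]}, {"gripper": 0, "delta_pos": [0, 2.26, -1.94], "dr": [-0.095, 0, 0]}, {"gripper": 0, "delta_pos": [2, 0, 0], "dr": [0, 0, 0]}, {"gripper": 0, "delta_pos": [2, 0, 0], "dr": [0, 0, 0]}])

```text
t: 1.35
ee_pos: [562.2, -306.3, 191.1]
orientation: [1.125, 1.258, -1.124]
ft_force: [0.2, 0.2, 0.6]
width: 0.2
```

Run:
```python
from h import *
import json
o=ctrl.get_obs(); print({k:np.round(v,3).tolist() for k,v in o.items()})
d=shot('scene','scene1'); w=shot('wrist','wrist1'); 
Rc=R.from_rotvec(o['orientation'])
y=np.array([np.cos(PY),np.sin(PY),0]);x=np.array([0,0,-1.]);Rd=R.from_matrix(np.c_[x,y,np.cross(x,y)])
P=[(press(-20,-125,152),Rd),(press(-20,-70,152),Rd,20),(press(-20,-35,150),Rd,14),(press(-20,-24,135),Rd,12),(press(-20,-22,124),Rd,6)]
plan(P)
```

```text
{'t': 1.35, 'qpos': [-0.517, 0.488, 1.626, 0.0, 1.025, -0.632], 'qvel': [-0.027, 0.289, 0.202, -0.006, -0.447, 0.007], 'joint_torque': [1.617, -60.744, -28.105, 0.187, 0.654, -0.105], 'ee_pos': [562.204, -306.273, 191.056], 'orientation': [1.125, 1.258, -1.124], 'ft_force': [0.224, 0.165, 0.612], 'moment': [-0.031, -0.05, 0.008], 'width': 0.164}
-> TCP [ 560. -307.  160.] rows 1
1 [2.72, 0.15, 0.16] [0.001, -0.004, 0.005]
-> TCP [ 553.9 -252.4  160. ] rows 3
2 [-0.0, 0.0, -1.83] [0.0, 0.0, 0.0]
3 [-0.0, 0.0, -1.83] [0.0, 0.0, 0.0]
4 [-0.0, 0.01, -1.84] [0.0, 0.0, 0.0]
-> TCP [ 550.  -217.6  158. ] rows 3
5 [0.07, -0.0, -1.17] [0.0, 0.0, 0.0]
6 [0.06, -0.0, -1.16] [0.0, 0.0, 0.0]
7 [0.07, -0.0, -1.17] [0.0, 0.0, 0.0]
-> TCP [ 548.8 -206.7  143. ] rows 2
8 [0.75, -0.0, -0.55] [0.0, 0.0, 0.0]
9 [0.75, -0.0, -0.55] [0.0, 0.0, 0.0]
-> TCP [ 548.6 -204.7  132. ] rows 2
10 [0.55, -0.0, -0.1] [0.0, 0.0, 0.0]
11 [0.55, -0.0, -0.1] [0.0, 0.0, 0.0]
```

apply_moves(increments=[{"gripper": 0, "delta_pos": [3.0, 0.1, 0.1], "dr": [0, 0, 0]}, {"gripper": 0, "delta_pos": [0, 0, -1.6], "dr": [0, 0, 0]}, {"gripper": 0, "delta_pos": [0, 0, -1.6], "dr": [0, 0, 0]}, {"gripper": 0, "delta_pos": [0, 0, -1.2], "dr": [0, 0, 0]}, {"gripper": 0, "delta_pos": [0, 0, -1.1], "dr": [0, 0, 0]}])

```text
t: 1.87
ee_pos: [555.3, -252.5, 162.2]
orientation: [1.127, 1.258, -1.126]
ft_force: [0.1, -2.1, -1.1]
width: -0.1
```

apply_moves(increments=[{"gripper": 0, "delta_pos": [0, 0, -1.0], "dr": [0, 0, 0]}, {"gripper": 0, "delta_pos": [0.1, 0, -1.0], "dr": [0, 0, 0]}, {"gripper": 0, "delta_pos": [0.1, 0, -1.0], "dr": [0, 0, 0]}, {"gripper": 0, "delta_pos": [0.4, 0, -0.6], "dr": [0, 0, 0]}, {"gripper": 0, "delta_pos": [0.7, 0, -0.4], "dr": [0, 0, 0]}])

```text
t: 2.28
ee_pos: [551.2, -212.9, 148.2]
orientation: [1.127, 1.259, -1.126]
ft_force: [0.0, -0.1, 1.9]
width: 0.4
```

Run:
```python
from h import *
o=ctrl.get_obs(); p=o['ee_pos']; c,s=np.cos(PY),np.sin(PY); d=p[:2]-PO
print('press frame tip',c*d[0]+s*d[1],-s*d[0]+c*d[1],p[2]-8,o['ft_force'])
im=shot('scene','scene2')
cv2.imwrite('pics/c2.png',cv2.resize(im['img'][130:350,90:330,::-1],None,fx=2.4,fy=2.4))
```

```text
press frame tip -18.289456799577238 -30.4387033669061 140.19708592630457 [ 0.00738488 -0.07820716  1.88526379]
```

View pics/c2.png

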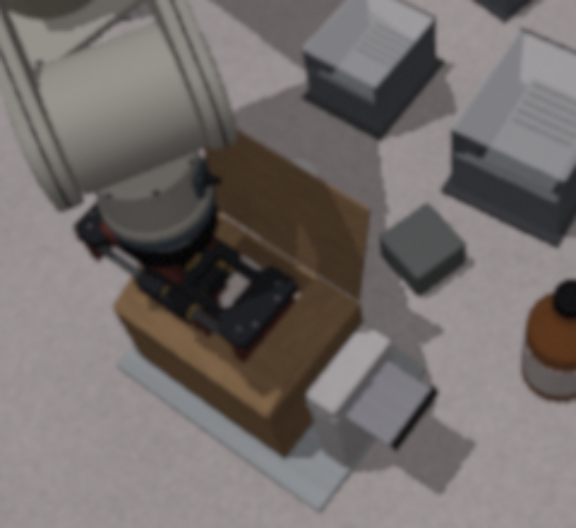

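The short flap is coming over: the fingers stand on it at crop (240,310), with light contact of about 2 N. I press it flat next.

apply_moves(increments=[{"gripper": 0, "delta_pos": [0.5, 0, -0.2], "dr": [0, 0, 0]}, {"gripper": 0, "delta_pos": [0.5, 0, -0.1], "dr": [0, 0, 0]}, {"gripper": 0, "delta_pos": [0.4, 0, 0], "dr": [0, 0, 0]}, {"gripper": 0, "delta_pos": [0.2, 0, 0], "dr": [0, 0, 0]}, {"gripper": 0, "delta_pos": [0, 0, 0], "dr": [0, 0, 0]}])

```text
t: 2.75
ee_pos: [550.1, -211.0, 130.8]
orientation: [1.127, 1.261, -1.128]
ft_force: [-0.3, -0.7, -0.3]
width: 0.7
```

apply_moves(increments=[{"gripper": 0, "delta_pos": [0.1, 0, 0], "dr": [0, 0, 0]}, {"gripper": 0, "delta_pos": [0, 0, 0], "dr": [0, 0, 0]}, {"gripper": 0, "delta_pos": [0.1, 0, 0], "dr": [0, 0, 0]}, {"gripper": 0, "delta_pos": [0, 0, 0], "dr": [0, 0, 0]}, {"gripper": 0, "delta_pos": [0, 0, 0], "dr": [0, 0, 0]}])

```text
t: 3.17
ee_pos: [550.6, -211.1, 130.1]
orientation: [1.127, 1.259, -1.127]
ft_force: [-1.5, -0.8, 3.4]
width: 0.3
```

apply_moves(increments=[{"gripper": 0, "delta_pos": [0.1, 0, 0], "dr": [0, 0, 0]}, {"gripper": 0, "delta_pos": [0.1, 0, 0], "dr": [0, 0, 0]}, {"gripper": 0, "delta_pos": [0, 0, 0], "dr": [0, 0, 0]}, {"gripper": 0, "delta_pos": [0, 0, 0], "dr": [0, 0, 0]}, {"gripper": 0, "delta_pos": [0, 0, 0], "dr": [0, 0, 0]}])

```text
t: 3.58
ee_pos: [550.7, -211.1, 129.7]
orientation: [1.127, 1.259, -1.127]
ft_force: [-5.9, 1.8, 19.4]
width: 0.3
```

Run:
```python
from h import *
o=ctrl.get_obs(); print(o['ee_pos'],o['ft_force'])
y=np.array([np.cos(PY),np.sin(PY),0]);x=np.array([0,0,-1.]);Rd=R.from_matrix(np.c_[x,y,np.cross(x,y)])
P=[(press(-18,-50,160),Rd,25),(press(-18,-130,280),Rd,30),(press(-18,-60,340),Rd,35),(press(-18,150,340),Rd,35),(press(-18,150,190),Rd,38)]
plan(P)
```

```text
[ 550.68008045 -211.13861308  129.67627651] [-5.9233379   1.79003355 19.38298398]
-> TCP [ 553.6 -232.3  168. ] rows 2
1 [-1.92, 0.03, 1.07] [0.0, 0.0, -0.0]
2 [-1.91, 0.03, 1.07] [0.0, 0.0, -0.0]
-> TCP [ 562.5 -311.8  288. ] rows 5
3 [-2.4, 0.0, 1.6] [0.0, 0.0, -0.0]
4 [-2.4, 0.0, 1.6] [0.0, 0.0, -0.0]
5 [-2.4, 0.0, 1.6] [0.0, 0.0, -0.0]
6 [-2.4, 0.01, 1.6] [0.0, 0.0, -0.0]
7 [-2.4, 0.0, 1.61] [0.0, 0.0, -0.0]
-> TCP [ 554.8 -242.2  348. ] rows 3
8 [-2.0, 0.0, -2.33] [0.0, 0.0, -0.0]
9 [-2.0, 0.0, -2.34] [0.0, 0.0, -0.0]
10 [-2.0, 0.01, -2.33] [0.0, 0.0, -0.0]
-> TCP [531.5 -33.5 348. ] rows 7
11 [-0.0, -0.0, -3.0] [0.0, 0.0, -0.0]
12 [-0.0, -0.0, -3.0] [0.0, 0.0, -0.0]
13 [-0.0, -0.0, -3.0] [0.0, 0.0, -0.0]
14 [-0.0, -0.0, -3.0] [0.0, 0.0, -0.0]
15 [-0.0, -0.0, -3.0] [0.0, 0.0, -0.0]
16 [-0.01, -0.0, -3.0] [0.0, 0.0, -0.0]
17 [-0.0, -0.0, -3.0] [0.0, 0.0, -0.0]
-> TCP [531.5 -33.5 198. ] rows 4
18 [3.75, -0.0, -0.0] [0.0, 0.0, -0.0]
19 [3.75, -0.0, -0.0] [0.0, 0.0, -0.0]
20 [3.75, -0.01, -0.01] [0.0, 0.0, -0.0]
21 [3.75, -0.0, -0.0] [0.0, 0.0, -0.0]
```

apply_moves(increments=[{"gripper": 0, "delta_pos": [-2.0, 0, 0], "dr": [0, 0, 0]}, {"gripper": 0, "delta_pos": [-3.5, 0, 0], "dr": [0, 0, 0]}, {"gripper": 0, "delta_pos": [-3.5, 0, 0], "dr": [0, 0, 0]}, {"gripper": 0, "delta_pos": [-3.5, 0, 0], "dr": [0, 0, 0]}, {"gripper": 0, "delta_pos": [-2.7, 0, 0], "dr": [0, 0, 0]}])

```text
t: 4.0
ee_pos: [550.9, -211.0, 282.5]
orientation: [1.127, 1.257, -1.126]
ft_force: [-0.1, -0.3, -0.4]
width: 0.5
```

apply_moves(increments=[{"gripper": 0, "delta_pos": [0, 0, -3.5], "dr": [0, 0, 0]}, {"gripper": 0, "delta_pos": [0, 0, -3.5], "dr": [0, 0, 0]}, {"gripper": 0, "delta_pos": [0, 0, -3.5], "dr": [0, 0, 0]}, {"gripper": 0, "delta_pos": [0, 0, -3.5], "dr": [0, 0, 0]}, {"gripper": 0, "delta_pos": [0, 0, -3.5], "dr": [0, 0, 0]}])

```text
t: 4.42
ee_pos: [530.5, -35.6, 279.7]
orientation: [1.128, 1.259, -1.127]
ft_force: [0.4, 0.8, 0.0]
width: 0.4
```

Run:
```python
from h import *
o=ctrl.get_obs(); p=o['ee_pos']; c,s=np.cos(PY),np.sin(PY); d=p[:2]-PO
print('press frame tip',c*d[0]+s*d[1],-s*d[0]+c*d[1],p[2]-8,o['ft_force'])
A=cloud(shot('side','side3')).reshape(-1,3); B=cloud(shot('scene','scene3')).reshape(-1,3)
for P in(A,B):
    P=P[~np.isnan(P[:,0])]; d=P[:,:2]-PO; X=c*d[:,0]+s*d[:,1];Y=-s*d[:,0]+c*d[:,1];Z=P[:,2]
    m=(abs(X+20)<80)&(Y<-10)&(Y>-62)&(Z>110)&(Z<185); print(m.sum(), np.percentile(Z[m],[5,50,95]) if m.sum() else '')
    m=(abs(X+20)<80)&(Y>40)&(Y<110)&(Z>150)&(Z<238)&(abs(X+18)>60); print('long',np.polyfit(Z[m],Y[m],1),Z[m].max(), m.sum())
```

```text
press frame tip -19.171998122606176 148.06790857666104 271.7436610569686 [0.37638296 0.77933425 0.00819823]
0 
long [ 0.23064724 39.50829128] 237.99350134856599 373
1722 [119.11952589 121.59885974 124.43411929]
long [ 0.23205237 35.61937113] 237.96349422981464 442
```

apply_moves(increments=[{"gripper": 0, "delta_pos": [2.7, 0, 0], "dr": [0, 0, 0]}, {"gripper": 0, "delta_pos": [2.7, 0, 0], "dr": [0, 0, 0]}, {"gripper": 0, "delta_pos": [2.7, 0, -0.5], "dr": [0, 0, 0]}, {"gripper": 0, "delta_pos": [0, 0, 1.8], "dr": [0, 0, 0]}, {"gripper": 0, "delta_pos": [0, 0, 1.8], "dr": [0, 0, 0]}])

```text
t: 4.93
ee_pos: [533.3, -67.8, 196.6]
orientation: [1.124, 1.264, -1.128]
ft_force: [0.4, -1.0, -0.1]
width: 0.6
```

apply_moves(increments=[{"gripper": 0, "delta_pos": [0, 0, 1.4], "dr": [0, 0, 0]}, {"gripper": 0, "delta_pos": [0, 0, 1.4], "dr": [0, 0, 0]}, {"gripper": 0, "delta_pos": [0, 0, 1.4], "dr": [0, 0, 0]}, {"gripper": 0, "delta_pos": [0, 0, 1.4], "dr": [0, 0, 0]}, {"gripper": 0, "delta_pos": [0, 0, 1.4], "dr": [0, 0, 0]}])

```text
t: 5.35
ee_pos: [542.3, -138.8, 198.9]
orientation: [1.128, 1.259, -1.127]
ft_force: [0.2, 1.3, -0.3]
width: 0.3
```

apply_moves(increments=[{"gripper": 0, "delta_pos": [0, 0, 1.4], "dr": [0, 0, 0]}, {"gripper": 0, "delta_pos": [0, 0, 1.2], "dr": [0, 0, 0]}, {"gripper": 0, "delta_pos": [0.8, 0, 1.0], "dr": [0, 0, 0]}, {"gripper": 0, "delta_pos": [1.2, 0, 1.0], "dr": [0, 0, 0]}, {"gripper": 0, "delta_pos": [1.2, 0, 1.0], "dr": [0, 0, 0]}])

```text
t: 5.77
ee_pos: [548.5, -193.9, 165.6]
orientation: [1.127, 1.259, -1.127]
ft_force: [0.7, 0.2, -0.1]
width: 0.7
```

Run:
```python
from h import *
o=ctrl.get_obs(); p=o['ee_pos']; c,s=np.cos(PY),np.sin(PY); d=p[:2]-PO
print('press frame tip',c*d[0]+s*d[1],-s*d[0]+c*d[1],p[2]-8,o['ft_force'])
A=cloud(shot('side','side4')).reshape(-1,3)
for P in(A,):
    P=P[~np.isnan(P[:,0])]; d=P[:,:2]-PO; X=c*d[:,0]+s*d[:,1];Y=-s*d[:,0]+c*d[:,1];Z=P[:,2]
    m=(abs(X+20)<88)&(Y>-60)&(Y<70)&(Z>126)&(Z<250)&(abs(X+18)>72); print('long',m.sum(),np.polyfit(Y[m],Z[m],1),Z[m].max(),np.percentile(Y[m],[1,99]))
```

```text
press frame tip -18.87234840897863 -11.312664485616779 157.60522915168198 [ 0.72856184  0.21519544 -0.11324589]
long 363 [ -0.35901022 157.54457774] 248.41414410311722 [-43.6252852   66.43154029]
```

apply_moves(increments=[{"gripper": 0, "delta_pos": [1.0, 0, 0.4], "dr": [0, 0, 0]}, {"gripper": 0, "delta_pos": [0.9, 0, 0.3], "dr": [0, 0, 0]}, {"gripper": 0, "delta_pos": [0.6, 0, 0.2], "dr": [0, 0, 0]}, {"gripper": 0, "delta_pos": [0.4, 0, 0], "dr": [0, 0, 0]}, {"gripper": 0, "delta_pos": [0.1, 0, 0], "dr": [0, 0, 0]}])

```text
t: 6.23
ee_pos: [549.0, -201.6, 135.7]
orientation: [1.127, 1.261, -1.127]
ft_force: [-0.0, 0.3, 0.1]
width: 0.1
```

apply_moves(increments=[{"gripper": 0, "delta_pos": [0.1, 0, 0], "dr": [0, 0, 0]}, {"gripper": 0, "delta_pos": [0, 0, 0], "dr": [0, 0, 0]}, {"gripper": 0, "delta_pos": [0.1, 0, 0], "dr": [0, 0, 0]}, {"gripper": 0, "delta_pos": [0, 0, 0], "dr": [0, 0, 0]}, {"gripper": 0, "delta_pos": [0, 0, 0], "dr": [0, 0, 0]}])

```text
t: 6.65
ee_pos: [549.6, -201.9, 135.0]
orientation: [1.127, 1.259, -1.127]
ft_force: [-0.5, 0.1, 0.1]
width: 0.6
```

apply_moves(increments=[{"gripper": 0, "delta_pos": [0.1, 0, 0], "dr": [0, 0, 0]}, {"gripper": 0, "delta_pos": [0, 0, 0], "dr": [0, 0, 0]}, {"gripper": 0, "delta_pos": [0.1, 0, 0], "dr": [0, 0, 0]}, {"gripper": 0, "delta_pos": [0, 0, 0], "dr": [0, 0, 0]}, {"gripper": 0, "delta_pos": [0, 0, 0], "dr": [0, 0, 0]}])

```text
t: 7.07
ee_pos: [549.6, -202.0, 133.1]
orientation: [1.127, 1.259, -1.127]
ft_force: [-0.4, 1.1, 3.9]
width: 0.4
```

apply_moves(increments=[{"gripper": 0, "delta_pos": [0.1, 0, 0], "dr": [0, 0, 0]}, {"gripper": 0, "delta_pos": [0.05, 0, 0], "dr": [0, 0, 0]}, {"gripper": 0, "delta_pos": [0, 0, 0], "dr": [0, 0, 0]}, {"gripper": 0, "delta_pos": [0, 0, 0], "dr": [0, 0, 0]}, {"gripper": 0, "delta_pos": [0, 0, 0], "dr": [0, 0, 0]}])

```text
t: 7.48
ee_pos: [549.7, -202.1, 132.7]
orientation: [1.127, 1.259, -1.127]
ft_force: [-4.8, 1.5, 14.9]
width: 0.7
```

apply_moves(increments=[{"gripper": 0, "delta_pos": [-2.0, 0, 0], "dr": [0, 0, 0]}, {"gripper": 0, "delta_pos": [-3.5, 0, 0], "dr": [0, 0, 0]}, {"gripper": 0, "delta_pos": [-3.5, 0, 0], "dr": [0, 0, 0]}, {"gripper": 0, "delta_pos": [-3.5, 0, 0], "dr": [0, 0, 0]}, {"gripper": 0, "delta_pos": [-2.0, 0, 0], "dr": [0, 0, 0]}])

```text
t: 7.9
ee_pos: [550.6, -202.4, 280.0]
orientation: [1.128, 1.255, -1.125]
ft_force: [0.1, -0.2, 0.4]
width: 0.6
```

Run:
```python
from h import *
o=ctrl.get_obs(); print(o['qpos'],o['ee_pos'])
A=cloud(shot('side','side5')).reshape(-1,3); im=shot('scene','scene5'); B=cloud(im).reshape(-1,3)
c,s=np.cos(PY),np.sin(PY)
for P in(A,B):
    P=P[~np.isnan(P[:,0])]; d=P[:,:2]-PO; X=c*d[:,0]+s*d[:,1];Y=-s*d[:,0]+c*d[:,1];Z=P[:,2]
    m=(abs(X+20)<85)&(Y>-55)&(Y<62)&(Z>110)&(Z<180); print(m.sum(),np.percentile(Z[m],[2,50,98]),np.polyfit(Y[m],Z[m],1))
# pedal-approach: direct FK fit of wrist angles (orientation only)
def ori(q): return R.from_euler('ZYYZYZ',[q[0],q[1],q[2],q[3],q[4],q[5]]) if 0 else R.from_euler('z',q[0])*R.from_euler('y',q[1]+q[2])*R.from_euler('z',q[3])*R.from_euler('y',q[4])*R.from_euler('z',q[5])
M=ori(o['qpos']).inv()*R.from_rotvec(o['orientation']); print(M.as_matrix().round(3))
```

```text
[-3.72609047e-01  3.11964143e-01  1.67446965e+00 -1.19648840e-05
  1.15079776e+00 -4.83608055e-01] [ 550.55754603 -202.42199989  279.98826173]
1084 [122.33830581 125.40923951 127.73092343] [-6.96668226e-03  1.25369772e+02]
3574 [121.33433611 124.66141398 127.82568673] [5.92127763e-03 1.24657212e+02]
[[ 0. -1. -0.]
 [ 0.  0. -1.]
 [ 1.  0.  0.]]
```

Run:
```python
from h import *
from scipy.optimize import least_squares
import pickle
o=ctrl.get_obs(); M=np.array([[0,-1,0],[0,0,-1],[1,0,0.]])
for q1 in (32,38,44):
  for th in (115,130):
    for dn in (40,50,60):
      r=[]
      for fl in(1,-1):
        Rt=Rtool(UY,np.deg2rad(dn),fl).as_matrix()
        Wm=(R.from_euler('z',q1,degrees=True)*R.from_euler('y',th,degrees=True)).inv().as_matrix()@Rt@M.T
        e=R.from_matrix(Wm).as_euler('ZYZ'); r.append(e.round(2).tolist())
      print(q1,th,dn,r)
for fl in(1,-1): print((R.from_rotvec(o['orientation']).inv()*Rtool(UY,np.deg2rad(50),fl)).as_rotvec())
```

```text
32 115 40 [[-0.8, 1.55, 0.56], [-0.8, 1.55, -2.58]]
32 115 50 [[-0.65, 1.45, 0.55], [-0.65, 1.45, -2.59]]
32 115 60 [[-0.5, 1.36, 0.52], [-0.5, 1.36, -2.62]]
32 130 40 [[-0.82, 1.36, 0.75], [-0.82, 1.36, -2.39]]
32 130 50 [[-0.69, 1.25, 0.71], [-0.69, 1.25, -2.43]]
32 130 60 [[-0.54, 1.14, 0.66], [-0.54, 1.14, -2.48]]
38 115 40 [[-0.75, 1.61, 0.63], [-0.75, 1.61, -2.51]]
38 115 50 [[-0.61, 1.51, 0.63], [-0.61, 1.51, -2.52]]
38 115 60 [[-0.47, 1.41, 0.61], [-0.47, 1.41, -2.53]]
38 130 40 [[-0.76, 1.42, 0.81], [-0.76, 1.42, -2.33]]
38 130 50 [[-0.64, 1.3, 0.78], [-0.64, 1.3, -2.36]]
38 130 60 [[-0.5, 1.18, 0.74], [-0.5, 1.18, -2.4]]
44 115 40 [[-0.7, 1.68, 0.7], [-0.7, 1.68, -2.44]]
44 115 50 [[-0.57, 1.56, 0.7], [-0.57, 1.56, -2.44]]
44 115 60 [[-0.44, 1.45, 0.7], [-0.44, 1.45, -2.45]]
44 130 40 [[-0.7, 1.48, 0.87], [-0.7, 1.48, -2.27]]
44 130 50 [[-0.59, 1.34, 0.85], [-0.59, 1.34, -2.29]]
44 130 60 [[-0.47, 1.21, 0.81], [-0.47, 1.21, -2.33]]
[-0.08329555 -0.69385252  0.02313597]
[2.87725055 0.0347098  1.04095404]
```

Both flaps are flat: the cloud reads 125 mm across the top. Next I go to the pedal with the tool slanted 40° down.

Run:
```python
from h import *
Rt=Rtool(UY,0.70)
print(Rt.as_matrix().round(3).tolist())
plan([(unit(-170,0,250),Rt,38),(unit(-135,0,133),Rt,38)])
```

```text
[[0.149, 0.981, 0.125], [-0.75, 0.194, -0.632], [-0.644, 0.0, 0.765]]
-> TCP [573.6 350.3 255.2] rows 15
1 [0.16, 0.55, -3.65] [-0.005, -0.058, 0.002]
2 [-0.05, 0.57, -3.65] [-0.005, -0.058, 0.002]
3 [-0.26, 0.59, -3.64] [-0.005, -0.058, 0.002]
4 [-0.47, 0.61, -3.61] [-0.005, -0.058, 0.002]
5 [-0.68, 0.63, -3.58] [-0.005, -0.058, 0.002]
6 [-0.88, 0.65, -3.53] [-0.005, -0.058, 0.002]
7 [-1.09, 0.67, -3.47] [-0.005, -0.058, 0.002]
8 [-1.28, 0.69, -3.39] [-0.005, -0.058, 0.002]
9 [-1.48, 0.71, -3.31] [-0.005, -0.058, 0.002]
10 [-1.66, 0.72, -3.22] [-0.005, -0.058, 0.002]
11 [-1.85, 0.74, -3.11] [-0.005, -0.058, 0.002]
12 [-2.02, 0.76, -2.99] [-0.005, -0.058, 0.002]
13 [-2.19, 0.79, -2.87] [-0.005, -0.058, 0.002]
14 [-2.35, 0.8, -2.73] [-0.005, -0.058, 0.002]
15 [-2.5, 0.82, -2.59] [-0.005, -0.058, 0.002]
-> TCP [580.4 315.9 138.2] rows 4
16 [2.55, -0.0, -1.68] [-0.001, 0.001, 0.001]
17 [2.55, -0.0, -1.68] [-0.001, 0.001, 0.001]
18 [2.55, -0.0, -1.68] [-0.001, 0.001, 0.001]
19 [2.55, -0.01, -1.68] [-0.001, 0.001, 0.001]
```

apply_moves(increments=[{"gripper": 0, "delta_pos": [0.16, 0.55, -3.65], "dr": [-0.005, -0.058, 0.002]}, {"gripper": 0, "delta_pos": [-0.05, 0.57, -3.65], "dr": [-0.005, -0.058, 0.002]}, {"gripper": 0, "delta_pos": [-0.26, 0.59, -3.64], "dr": [-0.005, -0.058, 0.002]}, {"gripper": 0, "delta_pos": [-0.47, 0.61, -3.61], "dr": [-0.005, -0.058, 0.002]}, {"gripper": 0, "delta_pos": [-0.68, 0.63, -3.58], "dr": [-0.005, -0.058, 0.002]}])

```text
t: 8.42
ee_pos: [555.9, -16.2, 267.0]
orientation: [0.91, 1.036, -1.216]
ft_force: [-0.1, 0.3, -1.3]
width: 0.5
```

apply_moves(increments=[{"gripper": 0, "delta_pos": [-0.88, 0.65, -3.53], "dr": [-0.005, -0.058, 0.002]}, {"gripper": 0, "delta_pos": [-1.09, 0.67, -3.47], "dr": [-0.005, -0.058, 0.002]}, {"gripper": 0, "delta_pos": [-1.28, 0.69, -3.39], "dr": [-0.005, -0.058, 0.002]}, {"gripper": 0, "delta_pos": [-1.48, 0.71, -3.31], "dr": [-0.005, -0.058, 0.002]}, {"gripper": 0, "delta_pos": [-1.66, 0.72, -3.22], "dr": [-0.005, -0.058, 0.002]}])

```text
t: 8.83
ee_pos: [563.2, 168.6, 258.9]
orientation: [0.692, 0.811, -1.28]
ft_force: [1.5, 0.7, -0.2]
width: 0.0
```

apply_moves(increments=[{"gripper": 0, "delta_pos": [-1.85, 0.74, -3.11], "dr": [-0.005, -0.058, 0.002]}, {"gripper": 0, "delta_pos": [-2.02, 0.76, -2.99], "dr": [-0.005, -0.058, 0.002]}, {"gripper": 0, "delta_pos": [-2.19, 0.79, -2.87], "dr": [-0.005, -0.058, 0.002]}, {"gripper": 0, "delta_pos": [-2.35, 0.8, -2.73], "dr": [-0.005, -0.058, 0.002]}, {"gripper": 0, "delta_pos": [-2.5, 0.82, -2.59], "dr": [-0.005, -0.058, 0.002]}])

```text
t: 9.25
ee_pos: [570.5, 352.8, 250.5]
orientation: [0.475, 0.585, -1.323]
ft_force: [1.4, 0.2, 0.1]
width: 0.2
```

apply_moves(increments=[{"gripper": 0, "delta_pos": [2.4, 0, -1.6], "dr": [0, 0, 0]}, {"gripper": 0, "delta_pos": [2.4, 0, -1.6], "dr": [0, 0, 0]}, {"gripper": 0, "delta_pos": [2.4, 0, -1.6], "dr": [0, 0, 0]}, {"gripper": 0, "delta_pos": [2.0, 0, -1.3], "dr": [0, 0, 0]}, {"gripper": 0, "delta_pos": [0, 0, 0], "dr": [0, 0, 0]}])

```text
t: 9.67
ee_pos: [574.1, 317.3, 139.7]
orientation: [0.468, 0.589, -1.327]
ft_force: [-1.1, -0.0, -0.1]
width: 0.7
```

Run:
```python
from h import *
o=ctrl.get_obs(); print(o['qpos'].round(3),o['ee_pos'],o['ft_force'])
im=shot('side','side6'); shot('scene','scene6')
# draw reference points for a check of the unit's pose
v=im['img'][:,:,::-1].copy()
for P,col in((unit(-73,0,109),(0,0,255)),(unit(-64,0,51),(0,255,0)),(unit(-73,62,112),(255,0,0)),(unit(-73,-62,112),(255,0,0)),(unit(-64,40,51),(0,255,255)),(unit(-64,-40,51),(0,255,255))):
    u=proj(im,P)[0]; cv2.circle(v,tuple(int(round(t)) for t in u),1,col,-1); print(u.round(1))
x,y=proj(im,unit(-64,0,70))[0].astype(int)
cv2.imwrite('pics/c6.png',cv2.resize(v[y-70:y+60,x-90:x+90],None,fx=4.4,fy=4.4,interpolation=cv2.INTER_CUBIC))
Rt=Rtool(UY,0.70); plan([(unit(-135,0,133),Rt,38),(unit(-50,0,62),Rt,25)])
```

```text
[ 0.781  0.845  1.369 -0.685  1.535  0.833] [574.05673823 317.28416153 139.71844457] [-1.13776634 -0.04887524 -0.05752845]
[262.  264.6]
[261.8 280.7]
[233.2 265.7]
[290.3 261.5]
[244.1 282.1]
[279.3 279.3]
-> TCP [580.4 315.9 138.2] rows 1
1 [0.79, 0.35, -0.22] [0.002, 0.002, 0.01]
-> TCP [596.9 232.5  67.2] rows 5
2 [2.22, -0.0, 0.01] [-0.0, -0.0, -0.0]
3 [2.22, -0.0, 0.01] [-0.0, -0.0, -0.0]
4 [2.21, -0.0, 0.01] [-0.0, -0.0, -0.0]
5 [2.22, -0.0, 0.01] [-0.0, -0.0, -0.0]
6 [2.21, -0.0, 0.01] [-0.0, -0.0, -0.0]
```

View pics/c6.png

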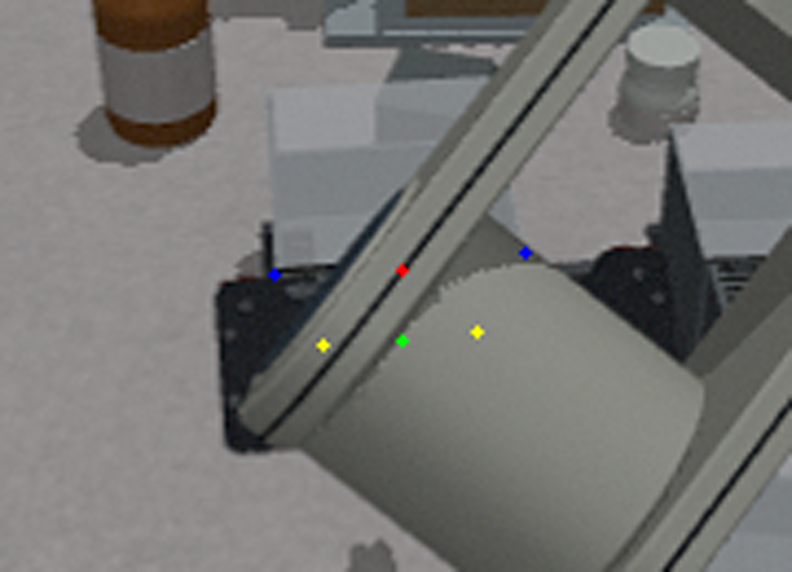

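Run:
```python
from h import *
im=load('side0'); v=im['img'][:,:,::-1].copy()
v=cv2.resize(v[205:310,215:305],None,fx=6,fy=6,interpolation=cv2.INTER_CUBIC)
def pt(P,col):
    u=(proj(im,P)[0]-[215,205]+.5)*6; cv2.circle(v,tuple(int(round(t)) for t in u),3,col,-1)
for y in(-62,0,62): pt(unit(-73,y,112),(0,0,255))
for y in(-40,0,40): pt(unit(-64,y,51),(0,255,0))
for y in(-85*0-70,70): pt(unit(-85,y,8),(255,0,0))
for y in(-62,62): pt(unit(75,y,112),(255,0,255))
cv2.imwrite('pics/c7.png',v)
```

```text
(no output)
```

View pics/c7.png

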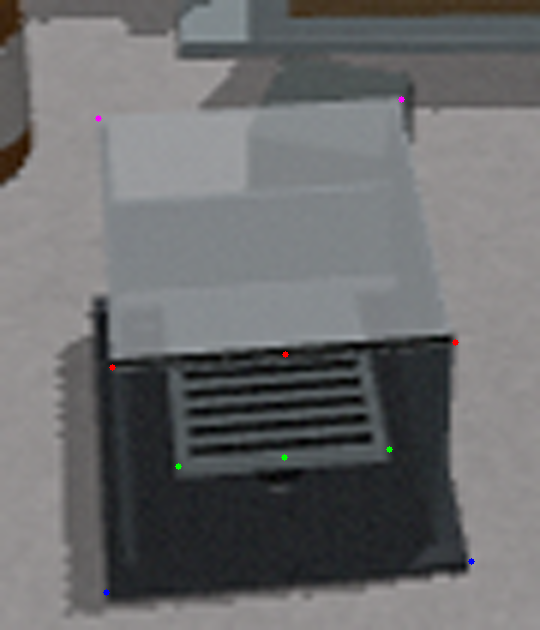

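The overlay fits within about 1 px: roof edge at (285,350), pedal edge at (285,460). The big unit's pose is good to about 2 mm. I enter along the tool axis.

apply_moves(increments=[{"gripper": 0, "delta_pos": [0.75, 0.35, -0.2], "dr": [0.002, 0.002, 0.01]}, {"gripper": 0, "delta_pos": [2.2, 0, 0], "dr": [0, 0, 0]}, {"gripper": 0, "delta_pos": [2.2, 0, 0], "dr": [0, 0, 0]}, {"gripper": 0, "delta_pos": [2.2, 0, 0], "dr": [0, 0, 0]}, {"gripper": 0, "delta_pos": [0, 0, 0], "dr": [0, 0, 0]}])

```text
t: 10.18
ee_pos: [590.7, 264.7, 96.4]
orientation: [0.483, 0.584, -1.316]
ft_force: [0.6, -0.7, -0.2]
width: 0.4
```

apply_moves(increments=[{"gripper": 0, "delta_pos": [1.3, 0, 0], "dr": [0, 0, 0]}, {"gripper": 0, "delta_pos": [1.2, 0, 0], "dr": [0, 0, 0]}, {"gripper": 0, "delta_pos": [1.0, 0, 0], "dr": [0, 0, 0]}, {"gripper": 0, "delta_pos": [0, 0, 0], "dr": [0, 0, 0]}, {"gripper": 0, "delta_pos": [0, 0, 0], "dr": [0, 0, 0]}])

```text
t: 10.6
ee_pos: [596.2, 241.0, 74.7]
orientation: [0.484, 0.584, -1.314]
ft_force: [-0.7, 0.2, 0.7]
width: 0.4
```

Run:
```python
from h import *
o=ctrl.get_obs(); Rm=R.from_rotvec(o['orientation']).as_matrix(); t=o['ee_pos']+8*Rm[:,0]
d=t[:2]-UO;c,s=np.cos(UY),np.sin(UY); print('tip unit',c*d[0]+s*d[1],-s*d[0]+c*d[1],t[2],o['ft_force'],Rm.T@[0,0,-1],o['qpos'].round(2))
im=shot('scene','scene8'); x,y=proj(im,unit(-50,0,70))[0].astype(int)
cv2.imwrite('pics/c8.png',cv2.resize(im['img'][y-60:y+60,x-75:x+75,::-1],None,fx=5,fy=5,interpolation=cv2.INTER_CUBIC))
```

```text
tip unit -58.47136349616078 0.993108999848209 69.52460999878804 [-0.70674238  0.22217911  0.72160623] [ 0.64602674 -0.00339955 -0.76330721] [ 0.69  0.89  1.48 -0.76  1.36  0.89]
```

View pics/c8.png

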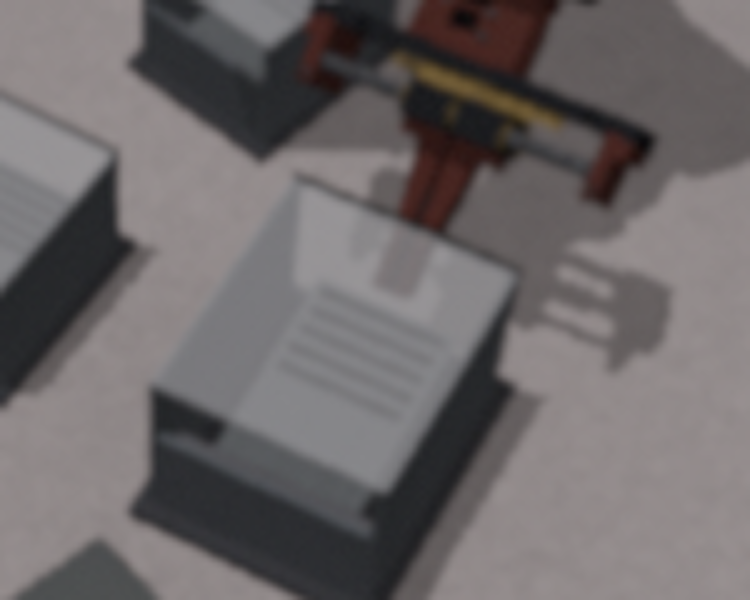

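The fingers are under the clear roof at crop (400,285), over the pedal's front and clear of the roof edge at (400,230). Readings: tip at unit x −58, y +1, z 69.5, no force. I go a little further in, then lower.

apply_moves(increments=[{"gripper": 0, "delta_pos": [0.5, 0, 0], "dr": [0, 0, 0]}, {"gripper": 0, "delta_pos": [0.4, 0, 0], "dr": [0, 0, 0]}, {"gripper": 0, "delta_pos": [0.13, 0, -0.15], "dr": [0, 0, 0]}, {"gripper": 0, "delta_pos": [0.13, 0, -0.15], "dr": [0, 0, 0]}, {"gripper": 0, "delta_pos": [0, 0, 0], "dr": [0, 0, 0]}])

```text
t: 11.07
ee_pos: [597.4, 234.5, 64.5]
orientation: [0.484, 0.584, -1.313]
ft_force: [0.3, -0.9, 0.3]
width: 0.1
```

apply_moves(increments=[{"gripper": 0, "delta_pos": [0.064, 0, -0.077], "dr": [0, 0, 0]}, {"gripper": 0, "delta_pos": [0.064, 0, -0.077], "dr": [0, 0, 0]}, {"gripper": 0, "delta_pos": [0.064, 0, -0.077], "dr": [0, 0, 0]}, {"gripper": 0, "delta_pos": [0, 0, 0], "dr": [0, 0, 0]}, {"gripper": 0, "delta_pos": [0, 0, 0], "dr": [0, 0, 0]}])

```text
t: 11.48
ee_pos: [597.6, 234.7, 62.2]
orientation: [0.485, 0.584, -1.313]
ft_force: [-1.3, 0.0, 3.3]
width: 0.7
```

apply_moves(increments=[{"gripper": 0, "delta_pos": [0.064, 0, -0.077], "dr": [0, 0, 0]}, {"gripper": 0, "delta_pos": [0.064, 0, -0.077], "dr": [0, 0, 0]}, {"gripper": 0, "delta_pos": [0.064, 0, -0.077], "dr": [0, 0, 0]}, {"gripper": 0, "delta_pos": [0, 0, 0], "dr": [0, 0, 0]}, {"gripper": 0, "delta_pos": [0, 0, 0], "dr": [0, 0, 0]}])

```text
t: 11.9
ee_pos: [597.6, 234.8, 59.0]
orientation: [0.485, 0.584, -1.313]
ft_force: [-1.5, 3.8, 4.8]
width: 0.6
```

apply_moves(increments=[{"gripper": 0, "delta_pos": [0.048, 0, -0.058], "dr": [0, 0, 0]}, {"gripper": 0, "delta_pos": [0.048, 0, -0.058], "dr": [0, 0, 0]}, {"gripper": 0, "delta_pos": [0, 0, 0], "dr": [0, 0, 0]}, {"gripper": 0, "delta_pos": [0, 0, 0], "dr": [0, 0, 0]}, {"gripper": 0, "delta_pos": [0, 0, 0], "dr": [0, 0, 0]}])

```text
t: 12.32
ee_pos: [597.7, 234.7, 57.6]
orientation: [0.485, 0.584, -1.313]
ft_force: [-1.6, 3.8, 4.8]
width: 0.7
```

apply_moves(increments=[{"gripper": 0, "delta_pos": [0.048, 0, -0.058], "dr": [0, 0, 0]}, {"gripper": 0, "delta_pos": [0.048, 0, -0.058], "dr": [0, 0, 0]}, {"gripper": 0, "delta_pos": [0, 0, 0], "dr": [0, 0, 0]}, {"gripper": 0, "delta_pos": [0, 0, 0], "dr": [0, 0, 0]}, {"gripper": 0, "delta_pos": [0, 0, 0], "dr": [0, 0, 0]}])

```text
t: 12.73
ee_pos: [597.8, 234.8, 56.1]
orientation: [0.485, 0.584, -1.313]
ft_force: [-3.0, 3.9, 6.4]
width: 0.4
```

apply_moves(increments=[{"gripper": 0, "delta_pos": [0.048, 0, -0.058], "dr": [0, 0, 0]}, {"gripper": 0, "delta_pos": [0.048, 0, -0.058], "dr": [0, 0, 0]}, {"gripper": 0, "delta_pos": [0, 0, 0], "dr": [0, 0, 0]}, {"gripper": 0, "delta_pos": [0, 0, 0], "dr": [0, 0, 0]}, {"gripper": 0, "delta_pos": [0, 0, 0], "dr": [0, 0, 0]}])

```text
t: 13.15
ee_pos: [597.7, 234.9, 54.7]
orientation: [0.485, 0.584, -1.313]
ft_force: [-1.5, 4.7, 6.1]
width: 0.6
```

apply_moves(increments=[{"gripper": 0, "delta_pos": [0.048, 0, -0.058], "dr": [0, 0, 0]}, {"gripper": 0, "delta_pos": [0.048, 0, -0.058], "dr": [0, 0, 0]}, {"gripper": 0, "delta_pos": [0, 0, 0], "dr": [0, 0, 0]}, {"gripper": 0, "delta_pos": [0, 0, 0], "dr": [0, 0, 0]}, {"gripper": 0, "delta_pos": [0, 0, 0], "dr": [0, 0, 0]}])

```text
t: 13.57
ee_pos: [597.7, 234.9, 53.3]
orientation: [0.485, 0.584, -1.313]
ft_force: [-1.5, 3.8, 6.2]
width: 0.3
```

apply_moves(increments=[{"gripper": 0, "delta_pos": [0.048, 0, -0.058], "dr": [0, 0, 0]}, {"gripper": 0, "delta_pos": [0.048, 0, -0.058], "dr": [0, 0, 0]}, {"gripper": 0, "delta_pos": [0, 0, 0], "dr": [0, 0, 0]}, {"gripper": 0, "delta_pos": [0, 0, 0], "dr": [0, 0, 0]}, {"gripper": 0, "delta_pos": [0, 0, 0], "dr": [0, 0, 0]}])

```text
t: 13.98
ee_pos: [597.7, 235.0, 51.8]
orientation: [0.485, 0.584, -1.313]
ft_force: [-2.0, 4.6, 6.3]
width: 0.5
```

apply_moves(increments=[{"gripper": 0, "delta_pos": [0.048, 0, -0.058], "dr": [0, 0, 0]}, {"gripper": 0, "delta_pos": [0.048, 0, -0.058], "dr": [0, 0, 0]}, {"gripper": 0, "delta_pos": [0, 0, 0], "dr": [0, 0, 0]}, {"gripper": 0, "delta_pos": [0, 0, 0], "dr": [0, 0, 0]}, {"gripper": 0, "delta_pos": [0, 0, 0], "dr": [0, 0, 0]}])

```text
t: 14.4
ee_pos: [597.8, 235.1, 50.8]
orientation: [0.485, 0.583, -1.313]
ft_force: [-4.2, 4.6, 9.3]
width: 0.7
```

apply_moves(increments=[{"gripper": 0, "delta_pos": [0.04, 0, -0.05], "dr": [0, 0, 0]}, {"gripper": 0, "delta_pos": [0, 0, 0], "dr": [0, 0, 0]}, {"gripper": 0, "delta_pos": [0, 0, 0], "dr": [0, 0, 0]}, {"gripper": 0, "delta_pos": [0, 0, 0], "dr": [0, 0, 0]}, {"gripper": 0, "delta_pos": [0, 0, 0], "dr": [0, 0, 0]}])

```text
t: 14.82
ee_pos: [597.8, 235.1, 50.5]
orientation: [0.485, 0.583, -1.313]
ft_force: [-4.2, 5.1, 11.2]
width: 0.1
```

apply_moves(increments=[{"gripper": 0, "delta_pos": [0.04, 0, -0.05], "dr": [0, 0, 0]}, {"gripper": 0, "delta_pos": [0, 0, 0], "dr": [0, 0, 0]}, {"gripper": 0, "delta_pos": [0, 0, 0], "dr": [0, 0, 0]}, {"gripper": 0, "delta_pos": [0, 0, 0], "dr": [0, 0, 0]}, {"gripper": 0, "delta_pos": [0, 0, 0], "dr": [0, 0, 0]}])

```text
t: 15.23
ee_pos: [597.8, 235.1, 50.2]
orientation: [0.485, 0.582, -1.313]
ft_force: [-4.5, 4.8, 13.4]
width: 0.7
```

apply_moves(increments=[{"gripper": 0, "delta_pos": [0.04, 0, -0.05], "dr": [0, 0, 0]}, {"gripper": 0, "delta_pos": [0.02, 0, -0.025], "dr": [0, 0, 0]}, {"gripper": 0, "delta_pos": [0, 0, 0], "dr": [0, 0, 0]}, {"gripper": 0, "delta_pos": [0, 0, 0], "dr": [0, 0, 0]}, {"gripper": 0, "delta_pos": [0, 0, 0], "dr": [0, 0, 0]}])

```text
t: 15.65
ee_pos: [597.8, 235.1, 49.8]
orientation: [0.485, 0.582, -1.314]
ft_force: [-4.8, 5.5, 16.0]
width: 0.3
```

apply_moves(increments=[{"gripper": 0, "delta_pos": [0.02, 0, -0.03], "dr": [0, 0, 0]}, {"gripper": 0, "delta_pos": [0, 0, 0], "dr": [0, 0, 0]}, {"gripper": 0, "delta_pos": [0, 0, 0], "dr": [0, 0, 0]}, {"gripper": 0, "delta_pos": [0, 0, 0], "dr": [0, 0, 0]}, {"gripper": 0, "delta_pos": [0, 0, 0], "dr": [0, 0, 0]}])

```text
t: 16.07
ee_pos: [597.8, 235.2, 49.7]
orientation: [0.484, 0.581, -1.314]
ft_force: [-6.4, 5.6, 17.3]
width: 0.5
```

apply_moves(increments=[{"gripper": 0, "delta_pos": [0, 0, 0], "dr": [0, 0, 0]}, {"gripper": 0, "delta_pos": [0, 0, 0], "dr": [0, 0, 0]}, {"gripper": 0, "delta_pos": [0, 0, 0], "dr": [0, 0, 0]}, {"gripper": 0, "delta_pos": [0, 0, 0], "dr": [0, 0, 0]}, {"gripper": 0, "delta_pos": [0, 0, 0], "dr": [0, 0, 0]}])

```text
t: 16.48
ee_pos: [597.8, 235.2, 49.7]
orientation: [0.484, 0.581, -1.314]
ft_force: [-6.4, 6.2, 15.8]
width: 0.5
```

apply_moves(increments=[{"gripper": 0, "delta_pos": [0, 0, 0], "dr": [0, 0, 0]}, {"gripper": 0, "delta_pos": [0, 0, 0], "dr": [0, 0, 0]}, {"gripper": 0, "delta_pos": [0, 0, 0], "dr": [0, 0, 0]}, {"gripper": 0, "delta_pos": [0, 0, 0], "dr": [0, 0, 0]}, {"gripper": 0, "delta_pos": [0, 0, 0], "dr": [0, 0, 0]}])

```text
t: 16.9
ee_pos: [597.8, 235.2, 49.7]
orientation: [0.484, 0.581, -1.314]
ft_force: [-5.6, 5.5, 17.0]
width: 0.6
```

apply_moves(increments=[{"gripper": 0, "delta_pos": [0, 0, 0], "dr": [0, 0, 0]}, {"gripper": 0, "delta_pos": [0, 0, 0], "dr": [0, 0, 0]}, {"gripper": 0, "delta_pos": [0, 0, 0], "dr": [0, 0, 0]}, {"gripper": 0, "delta_pos": [0, 0, 0], "dr": [0, 0, 0]}, {"gripper": 0, "delta_pos": [0, 0, 0], "dr": [0, 0, 0]}])

```text
t: 17.32
ee_pos: [597.8, 235.2, 49.7]
orientation: [0.484, 0.581, -1.314]
ft_force: [-4.7, 4.9, 16.2]
width: 0.5
```

apply_moves(increments=[{"gripper": 0, "delta_pos": [0, 0, 0], "dr": [0, 0, 0]}, {"gripper": 0, "delta_pos": [0, 0, 0], "dr": [0, 0, 0]}, {"gripper": 0, "delta_pos": [0, 0, 0], "dr": [0, 0, 0]}, {"gripper": 0, "delta_pos": [0, 0, 0], "dr": [0, 0, 0]}, {"gripper": 0, "delta_pos": [0, 0, 0], "dr": [0, 0, 0]}])

```text
t: 17.73
ee_pos: [597.8, 235.2, 49.7]
orientation: [0.484, 0.581, -1.314]
ft_force: [-5.3, 5.3, 17.5]
width: 0.5
```

apply_moves(increments=[{"gripper": 0, "delta_pos": [0, 0, 0], "dr": [0, 0, 0]}, {"gripper": 0, "delta_pos": [0, 0, 0], "dr": [0, 0, 0]}, {"gripper": 0, "delta_pos": [0, 0, 0], "dr": [0, 0, 0]}, {"gripper": 0, "delta_pos": [0, 0, 0], "dr": [0, 0, 0]}, {"gripper": 0, "delta_pos": [0, 0, 0], "dr": [0, 0, 0]}])

```text
t: 18.15
ee_pos: [597.8, 235.2, 49.7]
orientation: [0.484, 0.581, -1.314]
ft_force: [-5.4, 4.9, 16.4]
width: 0.1
```

apply_moves(increments=[{"gripper": 0, "delta_pos": [0, 0, 0], "dr": [0, 0, 0]}, {"gripper": 0, "delta_pos": [0, 0, 0], "dr": [0, 0, 0]}, {"gripper": 0, "delta_pos": [0, 0, 0], "dr": [0, 0, 0]}, {"gripper": 0, "delta_pos": [0, 0, 0], "dr": [0, 0, 0]}, {"gripper": 0, "delta_pos": [0, 0, 0], "dr": [0, 0, 0]}])

```text
t: 18.57
ee_pos: [597.8, 235.1, 49.7]
orientation: [0.484, 0.581, -1.314]
ft_force: [-6.3, 5.2, 17.0]
width: 0.4
```

Run:
```python
from h import *
o=ctrl.get_obs(); print(o['t'],o['ft_force'],o['ee_pos'])
B=cloud(shot('scene','scene9')).reshape(-1,3); c,s=np.cos(PY),np.sin(PY)
P=B[~np.isnan(B[:,0])]; d=P[:,:2]-PO; X=c*d[:,0]+s*d[:,1];Y=-s*d[:,0]+c*d[:,1];Z=P[:,2]
m=(abs(Y)<25)&(X<90)&(X>-110)&(Z>131)&(Z<145); print('holddown',m.sum(),np.percentile(X[m],[1,50,99]) if m.sum() else '')
m=(X>-105)&(X<0)&(abs(Y)<60)&(Z>100)&(Z<200); print('top',np.percentile(Z[m],[2,50,98]))
```

```text
18.5667 [-6.30810354  5.19633249 17.0159122 ] [597.81414688 235.14290327  49.6780966 ]
holddown 720 [19.80937815 53.78525898 86.63583998]
top [120.71378743 124.54826598 127.87898122]
```

The pedal bore on the stop with Fz 16–17.5 N for about 2.9 s. The hold-down slid out to press x ≈ +20 and the carton top stays flat. Now I ease the pedal up and withdraw.

apply_moves(increments=[{"gripper": 0, "delta_pos": [-0.1, 0, 0.115], "dr": [0, 0, 0]}, {"gripper": 0, "delta_pos": [-0.13, 0, 0.15], "dr": [0, 0, 0]}, {"gripper": 0, "delta_pos": [-0.13, 0, 0.15], "dr": [0, 0, 0]}, {"gripper": 0, "delta_pos": [-0.13, 0, 0.15], "dr": [0, 0, 0]}, {"gripper": 0, "delta_pos": [-0.13, 0, 0.15], "dr": [0, 0, 0]}])

```text
t: 19.03
ee_pos: [597.7, 234.8, 57.2]
orientation: [0.485, 0.584, -1.313]
ft_force: [-0.7, 1.9, 4.4]
width: 0.5
```

apply_moves(increments=[{"gripper": 0, "delta_pos": [-0.13, 0, 0.15], "dr": [0, 0, 0]}, {"gripper": 0, "delta_pos": [-0.13, 0, 0.15], "dr": [0, 0, 0]}, {"gripper": 0, "delta_pos": [-0.13, 0, 0.15], "dr": [0, 0, 0]}, {"gripper": 0, "delta_pos": [-0.13, 0, 0.15], "dr": [0, 0, 0]}, {"gripper": 0, "delta_pos": [0, 0, 0], "dr": [0, 0, 0]}])

```text
t: 19.45
ee_pos: [597.4, 234.8, 64.5]
orientation: [0.485, 0.585, -1.314]
ft_force: [-0.4, 0.7, 0.4]
width: 0.5
```

Run:
```python
from h import *
o=ctrl.get_obs(); Rm=R.from_rotvec(o['orientation']).as_matrix(); t=o['ee_pos']+8*Rm[:,0]
d=t[:2]-UO;c,s=np.cos(UY),np.sin(UY); print('tip unit',c*d[0]+s*d[1],-s*d[0]+c*d[1],t[2],o['ft_force'])
```

```text
tip unit -52.156774380966404 0.9231366133633951 59.361294802895074 [-0.42378801  0.67645661  0.41169139]
```

apply_moves(increments=[{"gripper": 0, "delta_pos": [-1.5, 0, 0], "dr": [0, 0, 0]}, {"gripper": 0, "delta_pos": [-2.2, 0, 0], "dr": [0, 0, 0]}, {"gripper": 0, "delta_pos": [-2.2, 0, 0], "dr": [0, 0, 0]}, {"gripper": 0, "delta_pos": [-2.5, 0, 0], "dr": [0, 0, 0]}, {"gripper": 0, "delta_pos": [-2.5, 0, 0], "dr": [0, 0, 0]}])

```text
t: 19.87
ee_pos: [580.4, 318.0, 136.0]
orientation: [0.484, 0.585, -1.313]
ft_force: [1.0, 0.5, 0.2]
width: 0.4
```

apply_moves(increments=[{"gripper": 0, "delta_pos": [-2.5, 0, 2.0], "dr": [0, 0, 0]}, {"gripper": 0, "delta_pos": [-2.5, 0, 2.0], "dr": [0, 0, 0]}, {"gripper": 0, "delta_pos": [-2.5, 0, 2.0], "dr": [0, 0, 0]}, {"gripper": 0, "delta_pos": [-2.0, 0, 1.0], "dr": [0, 0, 0]}, {"gripper": 0, "delta_pos": [0, 0, 0], "dr": [0, 0, 0]}])

```text
t: 20.28
ee_pos: [576.1, 346.7, 255.5]
orientation: [0.493, 0.584, -1.308]
ft_force: [0.2, -0.8, 0.1]
width: 0.3
```

Run:
```python
from h import *
o=ctrl.get_obs(); print(o['t'],o['ft_force'],o['ee_pos'])
im=shot('scene','scene10'); B=cloud(im).reshape(-1,3); c,s=np.cos(PY),np.sin(PY)
P=B[~np.isnan(B[:,0])]; d=P[:,:2]-PO; X=c*d[:,0]+s*d[:,1];Y=-s*d[:,0]+c*d[:,1];Z=P[:,2]
m=(abs(Y)<25)&(X<90)&(X>-110)&(Z>131)&(Z<145); print('holddown over carton',m.sum(),np.percentile(X[m],[1,50,99]) if m.sum() else '')
m=(X>-105)&(X<65)&(abs(Y)<60)&(Z>100)&(Z<200); print('top',np.percentile(Z[m],[2,50,98]))
def box(P,x0,x1,y0,y1,z0,z1): return P[(P[:,0]>x0)&(P[:,0]<x1)&(P[:,1]>y0)&(P[:,1]<y1)&(P[:,2]>z0)&(P[:,2]<z1)]
print(cv2.minAreaRect(box(P,550,650,-50,50,35,55)[:,:2].astype(np.float32)),box(P,720,830,-60,60,60,170).mean(0),box(P,420,490,-60,60,45,60).mean(0))
cv2.imwrite('pics/f.png',im['img'][:,:,::-1])
```

```text
20.2833 [ 0.22297342 -0.75513091  0.11969702] [576.08995895 346.73750457 255.49121508]
holddown over carton 0 
top [120.83468215 124.56061139 127.94195341]
((596.9840087890625, 5.854595184326172), (64.33460235595703, 65.35124206542969), 82.16461181640625) [780.53654618 -11.20665137 115.15608191] [457.80297833 -30.0084053   54.46794339]
```

View pics/f.png

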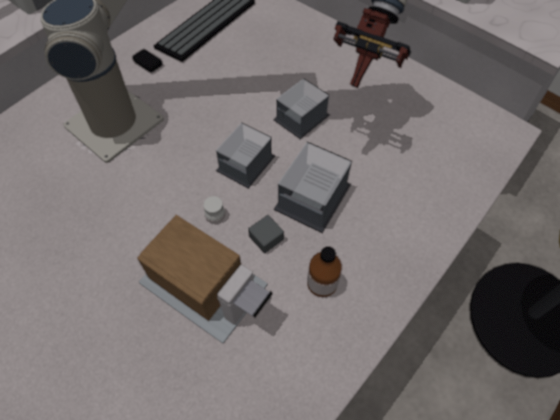

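The carton is closed at (190,262). The hold-down is back, the pedal is released, and the jar (213,209), tip box (266,234) and bottle (325,272) stand where they were. The arm is clear of everything, so I hand in.

```bash
python3 -c "
from workcell import ctrl
print(ctrl.close_job())"
```

```text
the job is handed in; nothing more can be done
None
```

I closed the carton and worked the pedal as asked, then handed the job in at about 20.3 s of the 64 s; no verdict was reported.

- **Carton:** I folded the short flap flat first, pressing it home with about 19 N, then the long flap over it with about 15 N. The last depth check puts the closed top at about 124.6 mm, against the expected 125 mm.
- **Pedal:** I reached in under the roof of the largest unit with the tool slanted about 40° down, and met the rubber stop after roughly 11 mm of travel. I held it for about 2.9 s at 16–17.5 N vertical (about 18–19 N in all) with no sign of ramming. The hold-down slid out over the flaps while I held it.
- **Release:** After I let go, the hold-down went back to its parked place. The force on the fingers fell to zero as they lifted off the pedal.
- **Bystanders:** The tip box was measured again and had moved less than 0.5 mm. The bottle and the jar stand upright where they were. Their positions before and after were only compared by eye and rough averages, because arm and flap shadows changed what the camera could see.

During the hold there was a sideways force of about 5–6 N in both x and y, which I took to be friction on the pedal. No check failed.

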